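Latch the four push-push keys by feel and shut the switch box

TASK

Shut down the counter's switch box for the night: all four push-push keys must be latched in, and then its lid swung shut so that it stays fully closed, flat on the rim, by itself. Every full press toggles a key between in and out, and the floating caps look the same either way, so feel each key with a light touch first and click only those that are out. Leave the other things on the counter where they are.

Things in the scene. Friction and masses are not known exactly. Their poses are not given: they have to be found in the camera images.
- switch_box: Low dark wooden switch box fixed on the counter, 130 (x) by 250 (y) by 60 mm high at its rim. Origin: centre of its underside; +x is its back (hinge side), +y its left end, z up. Inside the 8 mm thick rim a sunk deck at height 48 mm carries four key caps in a row at x = -15 mm and y = +87, +29, -29 and -87 mm.
- lid (a joint): Hinge of the aluminium lid (134 x 254 x 6 mm, about 0.3 kg) along the back rim, rad: 0 shut flat on the rim, grows as it opens, stop at 1.78 (leaning back 12 degrees past upright), where it starts. Once forward of upright it comes down by its own weight against a damper in 1 to 3 s.
- lid_edge (a point): Middle of the lid's free edge (mid thickness), 130 mm from the hinge line; moves with the lid. A finger lip 80 mm long, 12 mm thick, runs along this edge, 9 mm beyond this point.
- lid_hinge (a point): Middle of the lid's hinge line, on the back rim (box x = +65 mm, height 60 mm). The shut lid holds the caps 8 mm down, too little to click a key, and lies flat only if all four keys are latched in: a key that is out props the lid up at about 0.12 rad (16 mm at its front edge), and it springs back there when pushed down and let go.
- cap_1 (a point): Centre of the top of the leftmost (+y) key's cap at rest (a fixed point of the box). The cap is a black rounded block 62 (box x) by 44 mm (box y), top 68 mm over the counter, 8 mm above the rim. All four keys alike: the cap floats on a weak spring (under 1 N) over a hidden push-push plunger and always returns to this height, in or out.
- cap_2 (a point): The same point of the second key from the left. Feel of every key, pressed slowly: key out: the cap sinks freely 1.5 mm, then the plunger resists with about 4.2 N, plus 0.12 N per further mm. Key latched in: the cap sinks freely 11 mm before the plunger resists (about 5.4 N). Some keys start in and some out, in any order.
- cap_3 (a point): The same point of the third key from the left. Click of every key: a slow press to the firm stop, 18 mm of cap travel (6 to 8 N on the way down, at once more than 10 N at the stop; the cap is then 2 mm above the deck), then let up, changes out to latched in and latched in to out. The change is sure only at the stop; presses of 14 mm or less change nothing.
- cap_4 (a point): The same point of the rightmost (-y) key.
- stapler: Bystander, not part of the job: desk stapler, 31 x 140 x 49 mm, lying beside the left end of the box. Origin: centre of its underside.
- ribbon_gold: Bystander, not part of the job: spool of ribbon lying flat, 64 mm across, 26 mm high, in front of the box. Origin: centre of its underside.
- carton_mid: Bystander, not part of the job: standing cream carton, 51 x 84 x 135 mm, left of the box. Origin: centre of its underside.
- carton_small: Bystander, not part of the job: small standing cream carton, 41 x 50 x 82 mm, left of the box. Origin: centre of its underside.
- order_pad: Bystander, not part of the job: paper order pad, 72 x 104 x 12 mm, behind the box. Origin: centre of its underside.
- tape_roll: Bystander, not part of the job: roll of packing tape, 93 mm across, 48 mm high, standing behind the right end of the box. Origin: centre of its underside.

How it is judged:
By the outcome, as a careful person would: the job done as asked, in the order asked, and still so for the second after the job is handed in, with the robot touching nothing.
It also fails if it takes over 59 s, if anything falls off the work surface, if the arm or the gripper's body presses on something with over 40 N, if the wrist force passes 120 N, or if a joint passes its speed limit or range.

ROBOT

A 7-joint arm with a two-finger parallel gripper is mounted at the origin on a cart in front of the work surface, level with it; the furniture and walls round the work are solid. World frame = base frame: x ahead of the robot, y to its left, z up, the work surface at z = 0. Lengths are in m, angles in rad, forces in N, time in s.
With the tool pointing down it reaches from about 0.35 to 0.9 m from the base axis. Payload 7.2 kg.
Tool frame: the origin (TCP) lies midway between the tips of the shut fingers; the grasp point (between the pads) lies 19 mm behind it (manip.hold_point_z is the z of the grasp point in the tool frame, in m); z points along the fingers, y is the line along which they close (so a half turn about z gives the same grasp; the last joint's range is limited). The gripper opens to 85 mm and grips with 20 to 120 N. Pads are 22 mm wide; open, the fingers measure 114 mm over their backs; the gripper's body (76 mm by 85 mm) begins 54 mm behind the grasp point. The pads swing forward as they close: fully open they stand 13 mm farther back than shut.
Start: joints at [1.257, 0.411, -0.013, 1.596, 0.006, 1.134, -0.082], TCP at [0.152, -0.606, 0.231] pointing down, gripper open.
Joint ranges: [-2.95, 2.95], [-0.29, 1.99], [-1.47, 1.44], [0.14, 2.54], [-1.03, 4.17], [0.13, 1.85], [-2.86, 2.86]. Speed limits (rad/s): [2.39, 2.39, 3.01, 3.01, 3.14, 3.14, 3.14].

INTERFACE

Orientations are given as a rotation vector (axis times angle).
In Python, from plant import manip gives the robot as it stands.
- The arm moves only by the shell command python3 nudge.py 'ROWS' [FORCE]. ROWS is a JSON list of rows, 1 to 8 of them, each of 5 numbers: the finger opening in m, then dx, dy, dz in m, then a turn about the tool's z in rad; each row is the pose to reach, as a shift and turn from the pose commanded when the command began, along the tool's axes at that moment; what a row does not reach only later rows make up. A row lasts 1/8 s, in which the tool goes at most 0.0625 m and 0.188 rad, less where a joint would pass 70% of its speed; a pose out of reach is approached as far as the arm can. The fingers move at their own pace and stop on an object; FORCE is the grip in N (left out, the last holds). Time passes only in rows, so rows that do not move let the fingers close. It prints the time, the measured TCP pose, the force, the opening and the grip force at its end.
- manip.sense(): the state, without advancing time (a new reading comes with each control period).
- manip.camera(name): name is "scene" or "top" or "wrist"; returns a dict with "pixels" (400x640x3 uint8, red, green, blue), "mtx" (3x3 intrinsics, pixels), "dist_coeffs" ([k1, k2, p1, p2, k3] as OpenCV has them; the pictures are not rectified), "camera_from_world" (4x4, takes a point from world to camera coordinates). Camera axes: x right, y up, looking along -z (the intrinsics and any distortion apply to the point x, -y, -z); pixel columns grow to the right and rows downward; lengths in m; the calibration is good to about 2 mm. A picture is of the moment at which its call begins. There is no depth.
- manip.job_done(): hands the job in; it is judged then, once.
The state is a dict: "time_s": time; "joint_positions": joint angles; "dq": joint speeds; "tau": joint torques, N m; "ee_pos": TCP position; "ee_rot": TCP orientation; "ft_force": force on the tool from outside, world axes, zero at the start; "wrist_torque": the same for the moment, N m; "width": finger opening in m; "grasp_force": force on a finger pad.
Only numpy, scipy, OpenCV 4.12 (cv2) and the standard library are available. Lean on these libraries where they do the work, as an engineer would, in place of code of your own. Each camera call takes 0.05 s, during which the arm holds its last target. There are 200 camera calls.

## Working session

There is one attempt and no reset: what is moved stays moved. The work goes in short steps, Python scripts to look and compute and a shell command to move; the robot and the scene stay as the last step left them, time stands still between calls to the robot, and variables do not carry over. Pictures are saved under pics/ and viewed, at most 10 in all, crops included, and the job is handed in when it is done.

```bash
ls; mkdir -p pics
python3 - <<'E'
from plant import manip
import cv2,numpy as np
for n in("scene","top"):
    c=manip.camera(n); cv2.imwrite(f"pics/{n}0.png",c["pixels"][:,:,::-1]); np.savez(f"{n}0.npz",**c)
    M=c["camera_from_world"]; print(n,(-M[:3,:3].T@M[:3,3]).round(3),c["dist_coeffs"],c["mtx"][0])
s=manip.sense(); print({k:np.round(v,3) for k,v in s.items()},manip.hold_point_z)
E
```

```text
nudge.py
pics
plant.py
scene [-0.034  1.304  0.813] [-0.03314237  0.          0.          0.          0.        ] [444.52614141   0.         317.79129781]
top [0.38  0.2   1.164] [-0.09857686  0.          0.          0.          0.        ] [418.53124341   0.         318.66151502]
{'time_s': np.float64(0.1), 'joint_positions': array([ 1.257,  0.412, -0.013,  1.597,  0.006,  1.134, -0.082]), 'dq': array([ 0.001, -0.001, -0.001, -0.001, -0.001,  0.   , -0.   ]), 'tau': array([ 2.0000e-03, -6.0183e+01,  6.8400e-01, -3.0009e+01,  1.4000e-02,
        6.0000e-03,  0.0000e+00]), 'ee_pos': array([ 0.152, -0.606,  0.231]), 'ee_rot': array([-3.116, -0.385,  0.   ]), 'ft_force': array([-0.174, -0.753, -0.587]), 'wrist_torque': array([0.008, 0.04 , 0.039]), 'grasp_force': np.float64(0.0), 'width': np.float64(0.086)} -0.0187
```

View pics/scene0.png

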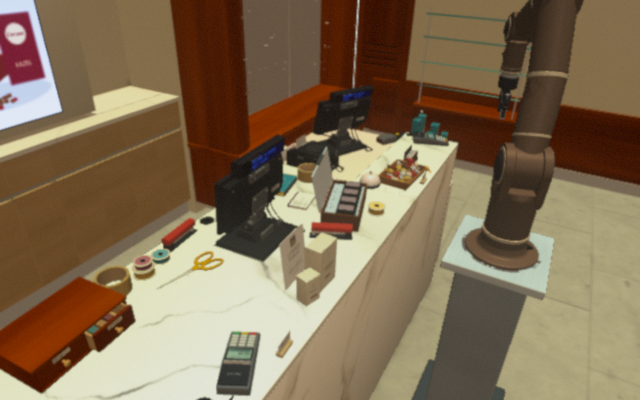

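View pics/top0.png

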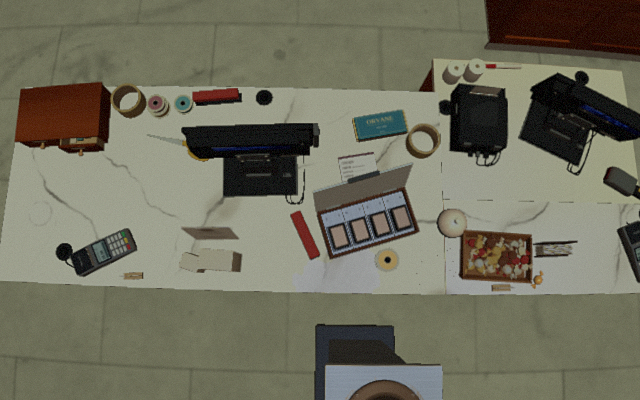

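The top view shows the box at about (368,222), turned slightly, with its lid leaning back at about (365,185) and four caps from (338,236) to (403,218). The spool is in front of it at (387,260), the stapler to its left at (304,235). I'll enlarge the box.

Run:
```python
import cv2
im=cv2.imread("pics/top0.png")[145:275,280:450]
cv2.imwrite("pics/crop0.png",cv2.resize(im,None,fx=4.5,fy=4.5,interpolation=cv2.INTER_CUBIC))
```

```text
(no output)
```

View pics/crop0.png

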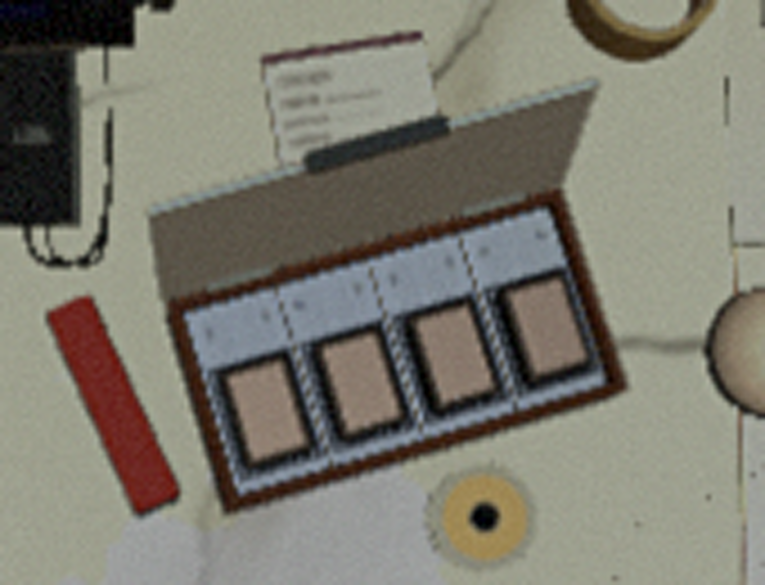

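The crop shows four pinkish cap tops at about crop (267,411), (361,384), (452,355) and (546,328). The rim's front corners are at (228,510) and (625,387), and the grey finger lip is at (378,146).

```bash
cat > h.py <<'E'
import numpy as np,cv2
from plant import manip
def ray(c,uv):
    u=cv2.undistortPoints(np.float64(uv).reshape(-1,1,2),c["mtx"],c["dist_coeffs"]).reshape(-1,2)
    M=c["camera_from_world"];R=M[:3,:3]
    d=np.c_[u[:,0],-u[:,1],-np.ones(len(u))]@R
    return -R.T@M[:3,3],d
def plane(c,uv,z):
    o,d=ray(c,uv); return o+d*((z-o[2])/d[:,2])[:,None]
E
python3 - <<'E'
from h import *
c=np.load("top0.npz"); im=c["pixels"].astype(int)
r,g,b=im[...,0],im[...,1],im[...,2]
m=((r-b>15)&(r-b<70)&(r>110)&(g-b<25)).astype(np.uint8); m[:,:325]=0;m[:,415:]=0;m[:195]=0;m[255:]=0
n,l,s,ce=cv2.connectedComponentsWithStats(m)
k=[i for i in range(1,n) if s[i,4]>60]; k.sort(key=lambda i:ce[i,0])
print(ce[k],s[k,4])
P=plane(c,ce[k],.068); print(P.round(4)); print(np.linalg.norm(np.diff(P,axis=0),axis=1))
d=P[3]-P[0]; yaw=np.arctan2(d[0],-d[1]); print("yaw",yaw)
k4=np.array([(228,510),(625,387),(562,192),(172,302)])/4.5+[280,145]
Q=plane(c,k4,.06); print("corners",Q.round(4),np.linalg.norm(Q-np.roll(Q,-1,0),axis=1))
yw=yaw; X=np.array([np.cos(yw),np.sin(yw),0]);Y=np.array([-np.sin(yw),np.cos(yw),0])
cen=P.mean(0)+.015*X; cen[2]=0; print("box",cen, Q.mean(0))
print([ (cen+Y*y-.015*X).round(4).tolist() for y in(.087,.029,-.029,-.087)])
R=cv2.Rodrigues(manip.sense()["ee_rot"])[0]; print(R.round(3))
E
```

```text
[[338.73542601 235.8206278 ]
 [359.760181   229.70135747]
 [380.65740741 223.37962963]
 [384.71538462 248.58461538]
 [401.19117647 217.17647059]] [223 221 216 130 204]
[[ 0.4916  0.1314  0.068 ]
 [ 0.5089  0.076   0.068 ]
 [ 0.5269  0.0205  0.068 ]
 [ 0.4604  0.0101  0.068 ]
 [ 0.5447 -0.0347  0.068 ]]
[0.05799187 0.05837493 0.06729775 0.09541639]
yaw -0.25179733360805834
corners [[ 0.4327  0.1513  0.06  ]
 [ 0.5095 -0.0838  0.06  ]
 [ 0.6272 -0.0479  0.06  ]
 [ 0.5547  0.1864  0.06  ]] [0.24733846 0.12304154 0.24526795 0.12692748]
box [0.52103348 0.03690734 0.        ] [0.5310308  0.05151467 0.06      ]
[[0.5282, 0.1249, 0.0], [0.5137, 0.0687, 0.0], [0.4993, 0.0126, 0.0], [0.4848, -0.0436, 0.0]]
[[ 0.97   0.243 -0.   ]
 [ 0.243 -0.97   0.001]
 [-0.    -0.002 -1.   ]]
```

```bash
python3 nudge.py '[[0,0.045,-0.04,-0.03,-0.03],[0,0.09,-0.08,-0.03,-0.06],[0,0.135,-0.12,-0.03,-0.064],[0,0.18,-0.16,-0.03,-0.064],[0,0.225,-0.2,-0.03,-0.064],[0,0.27,-0.24,-0.03,-0.064],[0,0.315,-0.28,-0.03,-0.064],[0,0.36,-0.32,-0.03,-0.064]]'
python3 - <<'E'
from h import *
s=manip.sense();R=cv2.Rodrigues(s["ee_rot"])[0]
print(R.round(3),(R.T@(np.array([.5447,-.0347,.078])-s["ee_pos"])).round(4),s["ft_force"].round(2),s["time_s"])
E
```

```text
time_s: 1.1
ee_pos: [0.424, -0.2065, 0.2613]
ee_rot: [3.104, 0.484, 0.0]
ft_force: [1.0, -1.1, -0.4]
width: 0.0004
grasp_force: 0.0
[[ 0.952  0.305  0.   ]
 [ 0.305 -0.952 -0.   ]
 [-0.     0.    -1.   ]] [ 0.1673 -0.127   0.1832] [ 0.97 -1.1  -0.39] 1.1
```

```bash
python3 nudge.py '[[0,0.045,-0.034,0,0],[0,0.09,-0.068,0.02,0],[0,0.13,-0.1,0.05,0],[0,0.167,-0.127,0.08,0],[0,0.167,-0.127,0.13,0],[0,0.167,-0.127,0.165,0],[0,0.167,-0.127,0.178,0],[0,0.167,-0.127,0.178,0]]'
cat > l.py <<'E'
from h import *
s=manip.sense();R=cv2.Rodrigues(s["ee_rot"])[0]
X=np.array([.952,.3045]);Y=np.array([-.3045,.952]);d=s["ee_pos"][:2]-[.5323,.0529]
print("box xy",(d@X).round(4),(d@Y).round(4),"z",s["ee_pos"][2].round(4),"F",s["ft_force"].round(2),"t",round(float(s["time_s"]),2))
E
python3 l.py
python3 - <<'E'
from h import *
c=manip.camera("top");cv2.imwrite("pics/t1.png",cv2.resize(c["pixels"][145:275,280:450,::-1],None,fx=4,fy=4))
c=manip.camera("wrist");cv2.imwrite("pics/w1.png",c["pixels"][...,::-1])
E
```

```text
time_s: 2.1
ee_pos: [0.5435, -0.0364, 0.083]
ee_rot: [-3.104, -0.485, 0.002]
ft_force: [-0.0, -0.5, 0.6]
width: 0.0001
grasp_force: 0.0
box xy -0.0166 -0.0884 z 0.083 F [-0.01 -0.54  0.64] t 2.1
```

View pics/w1.png

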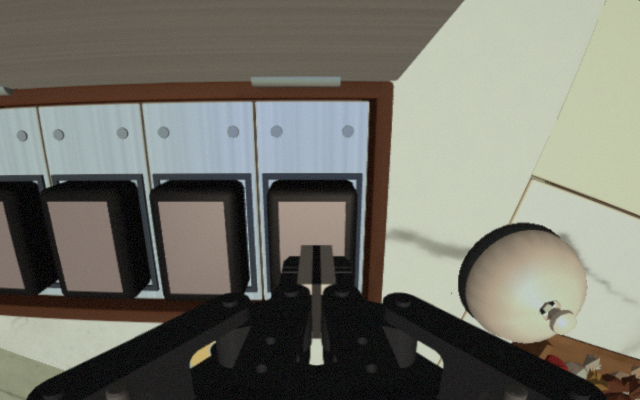

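The wrist view shows the finger tips at (317,255), centred over cap 4 (the cap spans columns 270–357). Next I'll touch it to 6 mm depth.

```bash
python3 nudge.py '[[0,0,0,0.008,0],[0,0,0,0.014,0],[0,0,0,0.018,0],[0,0,0,0.021,0],[0,0,0,0.021,0]]'; python3 l.py
```

```text
time_s: 2.82
ee_pos: [0.5437, -0.0365, 0.0623]
ee_rot: [3.104, 0.485, -0.0]
ft_force: [-0.6, -1.1, 4.9]
width: 0.0001
grasp_force: 2.4
box xy -0.0164 -0.0886 z 0.0623 F [-0.6  -1.06  4.94] t 2.83
```

Cap 4 reads 4.9 N at 6 mm, so it is out. Pressing it to the stop.

```bash
python3 nudge.py '[[0,0,0,0.004,0],[0,0,0,0.008,0],[0,0,0,0.011,0],[0,0,0,0.0125,0],[0,0,0,0.0125,0]]'; python3 l.py
```

```text
time_s: 3.45
ee_pos: [0.5438, -0.0365, 0.0501]
ee_rot: [3.104, 0.484, 0.0]
ft_force: [-2.1, -0.7, 6.1]
width: -0.0001
grasp_force: 3.3
box xy -0.0163 -0.0886 z 0.0501 F [-2.09 -0.74  6.05] t 3.45
```

```bash
python3 nudge.py '[[0,0,0,0.001,0],[0,0,0,0.0015,0],[0,0,0,0.0015,0]]'; python3 l.py
```

```text
time_s: 3.82
ee_pos: [0.5438, -0.0365, 0.0493]
ee_rot: [3.103, 0.484, 0.0]
ft_force: [-4.9, -0.8, 13.2]
width: 0.0
grasp_force: 6.7
box xy -0.0163 -0.0886 z 0.0493 F [-4.87 -0.8  13.24] t 3.83
```

13.2 N at z 0.0493 means it is at the stop. I'll let up slowly and feel it again.

```bash
python3 nudge.py '[[0,0,0,-0.006,0],[0,0,0,-0.014,0],[0,0,0,-0.024,0],[0,0,0,-0.024,0],[0,0,0,-0.018,0],[0,0,0,-0.013,0],[0,0,0,-0.013,0]]'; python3 l.py
```

```text
time_s: 4.7
ee_pos: [0.5431, -0.0363, 0.0603]
ee_rot: [-3.104, -0.485, 0.003]
ft_force: [-0.3, -0.5, 1.0]
width: 0.0001
grasp_force: 0.1
box xy -0.0169 -0.0882 z 0.0603 F [-0.31 -0.51  1.01] t 4.7
```

Only 1.0 N at 7.7 mm, so cap 4 is latched in. Moving on to cap 3.

```bash
python3 nudge.py '[[0,0,0,-0.019,0],[0,0,-0.005,-0.021,0],[0,0,-0.057,-0.021,0],[0,0,-0.057,-0.016,0],[0,0,-0.057,-0.008,0],[0,0,-0.057,-0.003,0],[0,0,-0.057,0,0],[0,0,-0.057,0,0]]'; python3 l.py
```

```text
time_s: 5.7
ee_pos: [0.5262, 0.0173, 0.0609]
ee_rot: [3.104, 0.483, -0.001]
ft_force: [0.4, 1.3, 0.2]
width: -0.0001
grasp_force: 0.1
box xy -0.0166 -0.032 z 0.0609 F [0.41 1.26 0.16] t 5.7
```

Cap 3 reads 0.2 N, so it is already in and I'll leave it. Cap 2 next.

```bash
python3 nudge.py '[[0,0,0,-0.019,0],[0,0,-0.005,-0.021,0],[0,0,-0.058,-0.021,0],[0,0,-0.058,-0.016,0],[0,0,-0.058,-0.008,0],[0,0,-0.058,-0.003,0],[0,0,-0.058,0,0],[0,0,-0.058,0,0]]'; python3 l.py
```

```text
time_s: 6.7
ee_pos: [0.5086, 0.0725, 0.0611]
ee_rot: [3.104, 0.483, -0.001]
ft_force: [-2.0, -0.1, 5.8]
width: 0.0001
grasp_force: 2.4
box xy -0.0166 0.0259 z 0.0611 F [-2.04 -0.07  5.84] t 6.7
```

Cap 2 reads 5.8 N, so it is out. Clicking it.

```bash
python3 nudge.py '[[0,0,0,0.004,0],[0,0,0,0.008,0],[0,0,0,0.011,0],[0,0,0,0.0125,0],[0,0,0,0.0125,0],[0,0,0,0.0125,0]]'; python3 l.py
```

```text
time_s: 7.45
ee_pos: [0.5087, 0.0725, 0.0494]
ee_rot: [3.103, 0.483, 0.0]
ft_force: [-4.4, -0.5, 9.8]
width: -0.0
grasp_force: 5.0
box xy -0.0165 0.0259 z 0.0494 F [-4.35 -0.52  9.77] t 7.45
```

```bash
python3 nudge.py '[[0,0,0,0.0007,0],[0,0,0,0.001,0],[0,0,0,0.001,0]]'; python3 l.py; python3 nudge.py '[[0,0,0,-0.006,0],[0,0,0,-0.014,0],[0,0,0,-0.024,0],[0,0,0,-0.024,0],[0,0,0,-0.018,0],[0,0,0,-0.0135,0],[0,0,0,-0.0135,0]]'; python3 l.py
```

```text
time_s: 7.82
ee_pos: [0.5087, 0.0725, 0.0492]
ee_rot: [3.103, 0.483, 0.0]
ft_force: [-6.7, -1.4, 21.2]
width: -0.0002
grasp_force: 10.2
box xy -0.0165 0.0259 z 0.0492 F [-6.68 -1.45 21.2 ] t 7.83
time_s: 8.7
ee_pos: [0.5081, 0.0731, 0.0604]
ee_rot: [-3.104, -0.485, 0.003]
ft_force: [0.5, 0.5, 1.1]
width: -0.0
grasp_force: 0.1
box xy -0.0169 0.0266 z 0.0604 F [0.45 0.5  1.1 ] t 8.7
```

Cap 2 is latched now. Next is cap 1.

```bash
python3 nudge.py '[[0,0,0,-0.019,0],[0,0,-0.005,-0.021,0],[0,0,-0.059,-0.021,0],[0,0,-0.059,-0.016,0],[0,0,-0.059,-0.008,0],[0,0,-0.059,-0.003,0],[0,0,-0.059,0,0],[0,0,-0.059,0,0]]'; python3 l.py
```

```text
time_s: 9.7
ee_pos: [0.4906, 0.1287, 0.0609]
ee_rot: [3.104, 0.483, -0.001]
ft_force: [0.4, 0.3, 1.1]
width: -0.0002
grasp_force: 0.1
box xy -0.0166 0.0849 z 0.0609 F [0.45 0.32 1.13] t 9.7
```

All four keys are in. Before moving, I'll measure the lid lip, which must be pushed from behind, and the nearest edge of the monitor.

Run:
```python
from h import *
c=np.load("top0.npz")
X=np.array([.952,.3045]);Y=np.array([-.3045,.952])
for n,uv,z in(("lip",(364,177.4),.195),("monitor end",(320,140),.30),("monitor end",(320,140),.2),("tape",(423,141),.048),("lidL",(313.5,192),.187),("lidR",(412.5,163.5),.187)):
    p=plane(c,[uv],z)[0]; d=p[:2]-[.5323,.0529]; print(n,p.round(3),"box",(d@X).round(3),(d@Y).round(3))
```

```text
lip [0.62  0.08  0.195] box 0.092 -0.0
monitor end [0.675 0.189 0.3  ] box 0.177 0.086
monitor end [0.709 0.187 0.2  ] box 0.209 0.074
tape [ 0.766 -0.105  0.048] box 0.174 -0.222
lidL [0.583 0.2   0.187] box 0.093 0.125
lidR [ 0.66  -0.039  0.187] box 0.093 -0.127
```

The lip is at box (0.092, 0.000), as expected. I'll go up and over the lid, then come down behind it at box (0.135, -0.05), well clear of the monitor.

```bash
python3 nudge.py '[[0,0,0,-0.05,0],[0,0,0.03,-0.1,0],[0,0,0.06,-0.15,0],[0,0,0.1,-0.195,0],[0,0.04,0.135,-0.2,0],[0,0.1,0.135,-0.2,0],[0,0.152,0.135,-0.2,0],[0,0.152,0.135,-0.2,0]]'; python3 l.py; python3 nudge.py '[[0,0,0,0.04,0],[0,0,0,0.09,0],[0,0,0,0.1,0],[0,0,0,0.1,0]]'; python3 l.py
python3 - <<'E'
from h import *
a=manip.camera("scene")["pixels"][100:270,220:480,::-1];b=manip.camera("top")["pixels"][130:270,280:450,::-1]
cv2.imwrite("pics/s2.png",np.vstack([cv2.resize(a,(500,327)),cv2.resize(b,(500,270))[:270]]))
E
```

```text
time_s: 10.7
ee_pos: [0.6785, 0.0486, 0.2592]
ee_rot: [-3.102, -0.486, 0.002]
ft_force: [0.1, -0.1, -1.2]
width: 0.0
grasp_force: 0.0
box xy 0.1378 -0.0486 z 0.2592 F [ 0.08 -0.15 -1.23] t 10.7
time_s: 11.2
ee_pos: [0.6765, 0.0468, 0.1621]
ee_rot: [3.104, 0.484, -0.0]
ft_force: [-0.6, -0.3, 0.8]
width: -0.0001
grasp_force: 0.0
box xy 0.1354 -0.0497 z 0.1621 F [-0.65 -0.33  0.76] t 11.2
```

View pics/s2.png

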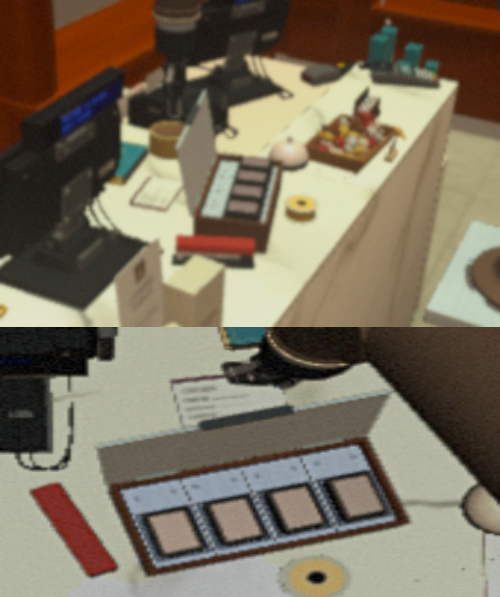

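The gripper is behind the lid, with the caps and bystanders undisturbed. Now I'll push the lid forward.

```bash
python3 nudge.py '[[0,-0.015,0,0,0],[0,-0.028,0,0,0],[0,-0.038,0,0,0],[0,-0.048,0,0,0],[0,-0.058,0,0,0],[0,-0.068,0,0,0],[0,-0.078,0,0,0],[0,-0.088,0,0,0]]'; python3 l.py
python3 - <<'E'
from h import *
a=manip.camera("scene")["pixels"][100:270,220:480,::-1];b=manip.camera("top")["pixels"][130:270,280:450,::-1]
cv2.imwrite("pics/s3.png",np.vstack([cv2.resize(a,(500,327)),cv2.resize(b,(500,270))[:270]]))
E
```

```text
time_s: 12.3
ee_pos: [0.592, 0.02, 0.1611]
ee_rot: [3.104, 0.485, -0.001]
ft_force: [-0.4, -0.7, 0.6]
width: -0.0002
grasp_force: 0.1
box xy 0.0468 -0.0495 z 0.1611 F [-0.43 -0.69  0.59] t 12.3
```

View pics/s3.png

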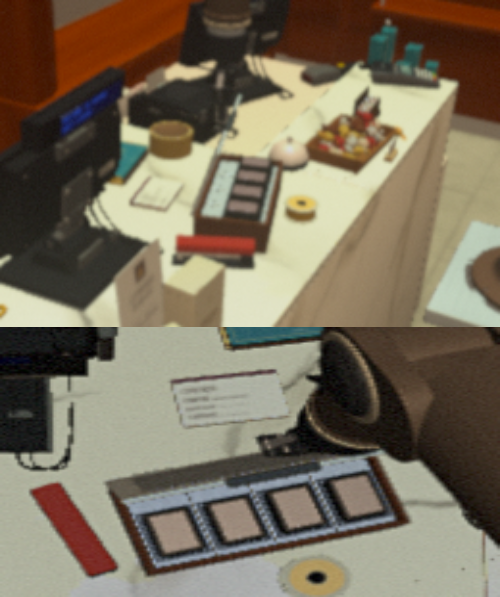

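The lid is now forward of upright and swinging. I'll hold still while it falls.

```bash
R='[[0,0,0,-0.03,0],[0,0.01,0,-0.06,0],[0,0.01,0,-0.06,0],[0,0.01,0,-0.06,0],[0,0.01,0,-0.06,0],[0,0.01,0,-0.06,0],[0,0.01,0,-0.06,0],[0,0.01,0,-0.06,0]]'; python3 nudge.py '[[0,0,0,-0.03,0],[0,0.01,0,-0.06,0],[0,0.01,0,-0.06,0],[0,0.01,0,-0.06,0],[0,0.01,0,-0.06,0],[0,0.01,0,-0.06,0],[0,0.01,0,-0.06,0],[0,0.01,0,-0.06,0]]'; python3 nudge.py '[[0,0,0,0,0],[0,0,0,0,0],[0,0,0,0,0],[0,0,0,0,0],[0,0,0,0,0],[0,0,0,0,0],[0,0,0,0,0],[0,0,0,0,0]]' >/dev/null; python3 nudge.py '[[0,0,0,0,0],[0,0,0,0,0],[0,0,0,0,0],[0,0,0,0,0],[0,0,0,0,0],[0,0,0,0,0],[0,0,0,0,0],[0,0,0,0,0]]' >/dev/null; python3 l.py
python3 - <<'E'
from h import *
a=manip.camera("scene");b=manip.camera("top")
np.savez("s4.npz",**a);np.savez("t4.npz",**b)
a=a["pixels"][140:260,280:420,::-1];b=b["pixels"][130:270,280:450,::-1]
cv2.imwrite("pics/s4.png",np.hstack([cv2.resize(a,(400,343)),cv2.resize(b,(400,343))]))
E
```

```text
time_s: 13.4
ee_pos: [0.6022, 0.0233, 0.2211]
ee_rot: [-3.104, -0.485, 0.0]
ft_force: [0.9, -1.7, -0.6]
width: -0.0001
grasp_force: 0.0
box xy 0.0577 -0.0494 z 0.2213 F [ 0.5  -0.1   0.16] t 15.4
```

View pics/s4.png

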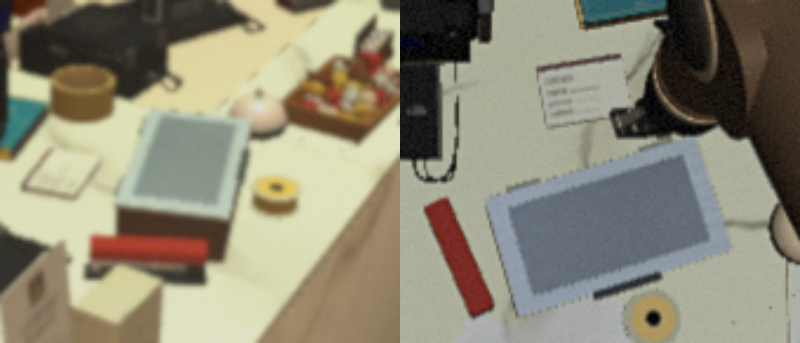

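The lid looks shut (scene front-left corner ≈(357,215), top ≈(331,260)). I'll check the height of the front corner from the two views.

Run:
```python
from h import *
a=np.load("s4.npz");b=np.load("t4.npz")
X=np.array([.952,.3045]);Y=np.array([-.3045,.952])
# lid mask: bluish light grey; print extreme corners
def corners(c,roi):
    im=c["pixels"].astype(int);m=((im[...,2]-im[...,0]>3)&(im[...,2]>90)).astype(np.uint8)
    k=np.zeros_like(m);x0,y0,x1,y1=roi;k[y0:y1,x0:x1]=m[y0:y1,x0:x1]
    k=cv2.morphologyEx(k,cv2.MORPH_OPEN,np.ones((3,3),np.uint8))
    cs=max(cv2.findContours(k,0,1)[0],key=cv2.contourArea)
    return cv2.approxPolyDP(cv2.convexHull(cs),4,True)[:,0],cv2.contourArea(cs)
print("scene",corners(a,(310,170,375,225)));print("top",corners(b,(305,180,425,265)))
def px(c,p):
    q=c["camera_from_world"]@np.r_[p,1];v=np.array([q[0],-q[1],-q[2]])
    return cv2.projectPoints(v[None],np.zeros(3),np.zeros(3),c["mtx"],c["dist_coeffs"])[0].ravel().round(1)
for th in(0,.12):
  for r,z0 in((.132,.006),):
    x=.065-r*np.cos(th)-z0*np.sin(th); z=.06+r*np.sin(th)+z0*np.cos(th)
    for y in(.127,-.127):
        p=np.r_[np.array([.5323,.0529])+x*X+y*Y,z]; print(th,y,"scene",px(a,p),"top",px(b,p))
```

```text
Traceback (most recent call last):
ValueError: max() iterable argument is empty
```

Run:
```python
from h import *
a=np.load("s4.npz");b=np.load("t4.npz")
X=np.array([.952,.3045]);Y=np.array([-.3045,.952])
im=a["pixels"].astype(int); print("lid rgb",im[178,345],im[213,352],"counter",im[230,375])
def corners(c,roi,t):
    im=c["pixels"].astype(int);m=((im[...,2]-im[...,0]>t)&(im[...,2]>90)).astype(np.uint8)
    x0,y0,x1,y1=roi;k=np.zeros_like(m);k[y0:y1,x0:x1]=m[y0:y1,x0:x1]
    cs=cv2.findContours(k,0,1)[0]
    if not cs: return None
    cs=max(cs,key=cv2.contourArea); return cv2.approxPolyDP(cv2.convexHull(cs),3,True)[:,0].tolist()
print("scene",corners(a,(310,170,375,225),-12));print("top",corners(b,(305,180,425,265),3))
def px(c,p):
    q=c["camera_from_world"]@np.r_[p,1];v=np.array([q[0],-q[1],-q[2]])
    return cv2.projectPoints(v[None],np.zeros(3),np.zeros(3),c["mtx"],c["dist_coeffs"])[0].ravel().round(1)
for th in(0,.12):
    x=.065-.132*np.cos(th)-.006*np.sin(th); z=.06+.132*np.sin(th)+.006*np.cos(th)
    for y in(.127,-.127):
        p=np.r_[np.array([.5323,.0529])+x*X+y*Y,z]; print(th,y,"scene",px(a,p),"top",px(b,p))
im=a["pixels"][170:230,310:380,::-1];cv2.imwrite("pics/s5.png",cv2.resize(im,None,fx=9,fy=9,interpolation=cv2.INTER_CUBIC))
```

```text
lid rgb [220 214 169] [189 203 183] counter [220 221 182]
scene [[333, 179], [366, 183], [359, 214], [321, 210]]
top [[405, 186], [418, 232], [330, 258], [317, 211]]
0 0.127 scene [359.5 215.2] top [330.  259.3]
0 -0.127 scene [367.5 180.8] top [421.2 231.6]
0.12 0.127 scene [359.8 211. ] top [330.2 259. ]
0.12 -0.127 scene [367.7 177. ] top [422.7 230.9]
```

View pics/s5.png

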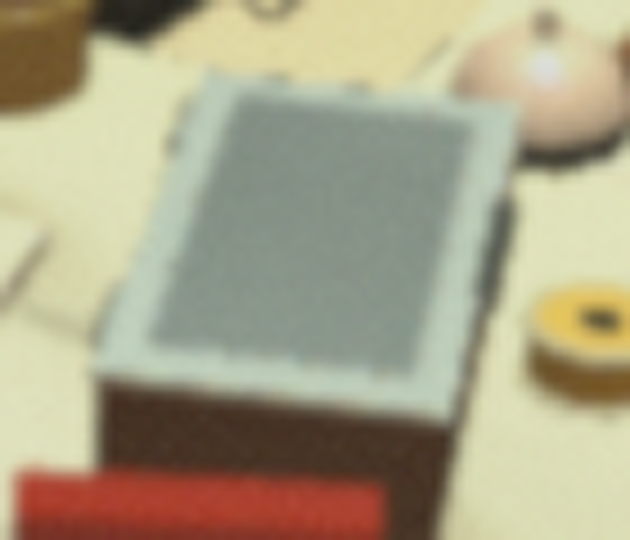

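The lid edge lies flat on the wooden side with no gap. Its front corners, measured at about (359–360, 214–216) and (366, 183), match the shut prediction of (359.5, 215) and (367.5, 181) and not the propped-up one. The robot is clear of everything, so I'm handing in.

```bash
python3 -c "
from plant import manip
print(manip.job_done())"
```

```text
the job is handed in; nothing more can be done
None
```

I handed in the job at about 15.5 s with all four keys latched in (2 and 4 clicked, 1 and 3 already in), the lid shut flat on the rim in both camera views, and the bystanders untouched.

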